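Load sample capsules into the inclined feed magazine

ROBOT

A 7-joint arm with a two-finger parallel gripper is mounted at the origin on the work surface. World frame = base frame: x ahead of the robot, y to its left, z up, the work surface at z = 0. Lengths are in m, angles in rad, forces in N, time in s.
With the tool pointing down it reaches from about 0.425 to 0.875 m from the base axis. Payload 4.7 kg.
Tool frame: the origin (TCP) lies at the very end of the fingers, on their centre line; the grasp point (between the pads) lies 19 mm behind it; x points along the fingers, y is the direction in which the jaws open and shut, and the axes are right-handed (so a half turn about x gives the same grasp; the last joint's range is limited). The gripper opens to 85 mm and grips with 20 to 120 N. Pads are 22 mm wide; open, the fingers measure 114 mm over their backs; the gripper's body (76 mm by 85 mm) begins 54 mm behind the grasp point. The pads swing forward as they close: fully open they stand 13 mm farther back than shut.
Start: joints at [-1.186, 0.321, -0.07, 1.45, 0.023, 1.371, -0.057], TCP at [0.236, 0.606, 0.231] pointing down, gripper open.
Joint ranges: [-2.86, 2.86], [-0.3, 2.09], [-1.38, 1.24], [0.06, 2.45], [-1.56, 4.7], [0.09, 2.05], [-2.69, 2.69]. Speed limits (rad/s): [2.57, 2.57, 3.14, 3.14, 3.14, 3.14, 3.14].

INTERFACE

Orientations are given as a 3x3 rotation matrix whose columns are the frame's x, y, z axes.
In Python, from workcell import * gives the robot as it stands.
- The arm moves only by the shell command python3 -m jog 'ROWS' [OPENING] [FORCE]. ROWS is JSON, a list that holds one entry, the list of rows, each a list of 6 numbers: the shift along the tool's x, y, z in mm, then the turn, a rotation vector about the tool's x, y, z in rad. A call has exactly 8 rows; each row is the pose to reach, as a shift and turn from the pose commanded when the call began, along the tool's axes at that moment; what a row does not reach only later rows make up. A row lasts 1/10 s, in which the tool goes at most 50 mm and 8.59 degrees, less where a joint would pass 70% of its speed; a pose out of reach is approached as far as the arm can. A call with a gripper value outside its range is refused whole. OPENING is the opening, from -1 (shut) to 1 (fully open), set as the call begins (- or left out, the last holds). The fingers move at their own pace and stop on an object; FORCE is the grip in N (left out, the last holds). Time passes only in rows, so rows that repeat a pose let the fingers close, or fill a call up. It gives the time, the measured TCP pose, the force and the opening at its end, in the units of the state.
- observe(): the state, without advancing time (a new reading comes with each control period).
- read_camera(name): name is "scene" or "side" or "wrist"; returns the picture (420x560x3 uint8, red, green, blue); there is no depth.
- camera_model(name): a dict with "camera_matrix" (3x3 intrinsics, pixels), "R" (3x3) and "t" (3): a world point X has camera coordinates R X + t; the wrist camera has in their place "T_tool_cam" (4x4, takes a point from camera to tool coordinates, whose origin is the TCP and whose axes are the tool frame's). Camera axes: x right, y down, z forward; pixel columns grow to the right and rows downward; lengths in m; the calibration is good to about 2 mm. A picture is of the moment at which its call begins: read the wrist's pose just before it. camera_model takes no time and is no camera call.
- job_done(): hands the job in, once; it reports no verdict.
The state is a dict: "t": time; "joint_positions": joint angles; "joint_vel": joint speeds; "effort": joint torques, N m; "tool_pos": TCP position; "tool_rot": TCP orientation; "contact_force": force on the tool from outside, world axes, zero at the start; "moment": the same for the moment, N m; "gripper_width": finger opening in m.
Only numpy, scipy, OpenCV 4.12 (cv2) and the standard library are available. Lean on these libraries where they do the work, as an engineer would, in place of code of your own. Each camera call takes 0.05 s, during which the arm holds its last target. There are 200 camera calls.

TASK

Load the two steel sample capsules, one after the other and end to end, into the leaning feed tube of the sample magazine: press each through the sprung dust flap in the tube's mouth so that it slides right down and the flap snaps shut behind it. Leave the black screw cap, the beaker on the balance and the white jug where they are.

Things in the scene. Friction and masses are not known exactly. Their poses are not given: they have to be found in the camera images.
- capsule_a: one of two identical sealed steel sample capsules: plain cylinder 30 mm in diameter and 56 mm long with 2 mm chamfered ends, about 0.18 kg, standing upright on the bench. Origin at the centre of its lower end, z along its axis upward.
- capsule_b: the other, identical capsule, standing upright elsewhere on the bench. Origin at the centre of its lower end, z along its axis upward.
- capsule_a_mid (a point): centre of the first capsule, halfway along its axis (28 mm from either end).
- capsule_b_mid (a point): centre of the other capsule, halfway along its axis.
- mouth (a point): centre of the open upper end of the feed tube, in the plane of its rim, about 183 mm above the bench. z is the tube's axis, pointing up and out of the mouth, 30 degrees from vertical, leaning to the robot's side; y is level, across the tube; x points to the tube's upper side, away from the robot. A capsule must go in along z, so it has to be tilted with the tube.
- tube: the leaning feed tube: straight square aluminium tube, bore 33 x 33 mm (1.5 mm clearance all round a capsule), walls 4 mm, sharp rim. Same origin and axes as the mouth. On its +x side a flap pocket stands out 14 mm from the bore, 8 to 53 mm below the rim; further down a 15 mm wide slot shows the capsules inside. It is 45 mm wide over all in y.
- magazine: fixed grey foot of the magazine, 190 x 150 x 14 mm, with two cheeks that carry the tube, 120 mm high; nothing stands above the tube's rim. Origin on the bench, 50 mm beyond the mouth's plan position along its own x, z up.
- floor (a point): centre of the closed inner bottom of the tube, 164 mm below the mouth on its axis; same axes as the mouth. Two capsules end to end fill 112 mm, leaving 52 mm for the flap to swing. The bore is slippery: a capsule whose upper end has been pressed down level with the rim slides the rest of the way by its own weight, and the flap then shuts behind it.
- flap (a joint): sprung steel dust flap, 36 x 30 x 2 mm, closing the bore 9.5 mm below the rim; hinged on the tube's upper side (+x of the mouth frame), swings inward and down only. In rad: 0 = shut, about 1.1 to 1.4 while a capsule is in its way. It takes up to about 7 N along the tube: a capsule let go only half way in is usually held up by it and must be pressed on from its upper end with shut fingers.
- screw_cap: black plastic screw cap lying on the bench, 62 mm in diameter, 18 mm high; a bystander, not to be moved. Origin at the centre of its underside.
- balance: mustard yellow laboratory balance, fixed, 200 x 270 mm, 59 mm high to the top of its round steel pan; a bystander. Origin at the centre of its underside, z up.
- beaker: glass beaker, 56 mm in diameter, 75 mm high, standing on the balance's pan; a bystander, not to be moved. Origin at the centre of its underside.
- jug: white plastic jug, 130 x 150 mm, 223 mm high, standing on the bench to the robot's left; a bystander, not to be moved. Origin at the centre of its underside.
Things that resemble listed ones, but are neither listed nor needed, are in the scene too. Leave any purple look-alike of the capsule_a alone. Leave any green look-alike of the capsule_b alone.

How it is judged:
On the way, in this order (a step that is already met when the one before it is completed fails the run):
1. one capsule lies at the bottom of the tube and the flap has shut behind it (((z of capsule_a_mid in the frame of floor between 0.024 and 0.034 m and x of capsule_a_mid in the frame of floor between -0.006 and 0.006 m and y of capsule_a_mid in the frame of floor between -0.006 and 0.006 m and angle between the z axis of capsule_a and the z axis of tube, either way round below 0.15 rad and linear speed of capsule_a below 0.03 m/s) or (z of capsule_b_mid in the frame of floor between 0.024 and 0.034 m and x of capsule_b_mid in the frame of floor between -0.006 and 0.006 m and y of capsule_b_mid in the frame of floor between -0.006 and 0.006 m and angle between the z axis of capsule_b and the z axis of tube, either way round below 0.15 rad and linear speed of capsule_b below 0.03 m/s)) and value of joint flap below 0.08 rad), for 0.2 s.
2. the second capsule lies on the first in the tube and the flap has shut behind it (((z of capsule_a_mid in the frame of floor between 0.024 and 0.034 m and x of capsule_a_mid in the frame of floor between -0.006 and 0.006 m and y of capsule_a_mid in the frame of floor between -0.006 and 0.006 m and angle between the z axis of each of capsule_a, capsule_b and the z axis of tube, either way round below 0.15 rad and linear speed of each of capsule_a, capsule_b below 0.03 m/s and z of capsule_b_mid in the frame of floor between 0.078 and 0.092 m and x of capsule_b_mid in the frame of floor between -0.006 and 0.006 m and y of capsule_b_mid in the frame of floor between -0.006 and 0.006 m) or (z of capsule_b_mid in the frame of floor between 0.024 and 0.034 m and x of capsule_b_mid in the frame of floor between -0.006 and 0.006 m and y of capsule_b_mid in the frame of floor between -0.006 and 0.006 m and angle between the z axis of each of capsule_b, capsule_a and the z axis of tube, either way round below 0.15 rad and linear speed of each of capsule_b, capsule_a below 0.03 m/s and z of capsule_a_mid in the frame of floor between 0.078 and 0.092 m and x of capsule_a_mid in the frame of floor between -0.006 and 0.006 m and y of capsule_a_mid in the frame of floor between -0.006 and 0.006 m)) and value of joint flap below 0.08 rad), for 0.2 s.
At the end, for the whole second after the job is handed in: Both capsules rest inside the tube, in line with it, either order: one on its floor (its centre 24 to 34 mm above it), the other on the first (centre 78 to 92 mm above the floor); the flap is shut (under 0.08 rad); screw cap, beaker and jug within 30 mm of their starts, the beaker upright (all of step 2 and distance of each of screw_cap, beaker, jug from where it was at the start of the episode below 0.03 m and angle between beaker's own z axis and vertical below 0.2 rad); the robot touches nothing.
It fails at once if a bystander (screw cap, beaker or jug) is pushed more than 30 mm or the beaker is tipped (distance of any of screw_cap, beaker, jug from where it was at the start of the episode above 0.03 m or angle between beaker's own z axis and vertical above 0.3 rad).
It also fails if it takes over 58 s, if anything falls off the work surface, if the arm or the gripper's body presses on something with over 40 N, if the wrist force passes 120 N, or if a joint passes its speed limit or range.

## Working session

There is one attempt and no reset: what is moved stays moved. The work goes in short steps, Python scripts to look and compute and a shell command to move; the robot and the scene stay as the last step left them, time stands still between calls to the robot, and variables do not carry over. Pictures are saved under pics/ and viewed, about 8 in all and at most 12, crops included, and the job is handed in when it is done.

```bash
ls; mkdir -p pics; python3 - <<'E'
from workcell import *
import cv2,numpy as np
for n in("scene","side"):
    im=read_camera(n); cv2.imwrite(f"pics/{n}0.png",im[:,:,::-1]); m=camera_model(n); print(n,np.round(m["camera_matrix"],1).tolist(),np.round(m["R"],4).tolist(),np.round(m["t"],4).tolist(), (-m["R"].T@m["t"]).round(3))
print(camera_model("wrist"))
s=observe();print({k:np.round(v,3).tolist() for k,v in s.items()})
E
```

```text
pics
scene [[524.1, 0.0, 272.8], [0.0, 524.1, 207.9], [0.0, 0.0, 1.0]] [[0.795, 0.6065, -0.0065], [0.4811, -0.6371, -0.6022], [-0.3694, 0.4756, -0.7983]] [-0.4015, -0.1777, 1.8344] [ 1.082 -0.742  1.355]
side [[515.8, 0.0, 284.3], [0.0, 515.8, 212.4], [0.0, 0.0, 1.0]] [[0.872, -0.4895, -0.0032], [-0.3145, -0.5552, -0.7699], [0.3751, 0.6724, -0.6381]] [-0.4371, 0.266, 1.4695] [-0.086 -1.054  1.141]
{'camera_matrix': array([[309.4423798 ,   0.        , 276.59201172],
       [  0.        , 309.4423798 , 205.12394797],
       [  0.        ,   0.        ,   1.        ]]), 'T_tool_cam': array([[ 5.83586034e-04, -3.28085227e-01,  9.44647947e-01,
        -1.41965168e-01],
       [ 9.99999249e-01,  1.20916166e-03, -1.97827689e-04,
         1.03277258e-03],
       [-1.07732773e-03,  9.44647353e-01,  3.28085686e-01,
        -8.67660356e-02],
       [ 0.00000000e+00,  0.00000000e+00,  0.00000000e+00,
         1.00000000e+00]])}
{'t': 0.1, 'joint_positions': [-1.186, 0.322, -0.07, 1.452, 0.023, 1.371, -0.057], 'joint_vel': [-0.002, -0.0, 0.0, -0.004, -0.001, -0.001, -0.001], 'effort': [-0.0, -49.488, -0.384, -31.521, 0.013, 0.007, -0.0], 'tool_pos': [0.235, 0.605, 0.23], 'tool_rot': [[-0.001, 0.362, 0.932], [-0.002, 0.932, -0.362], [-1.0, -0.002, 0.0]], 'contact_force': [-0.181, 0.247, -0.174], 'moment': [0.016, 0.001, 0.032], 'gripper_width': 0.085}
```

View pics/scene0.png

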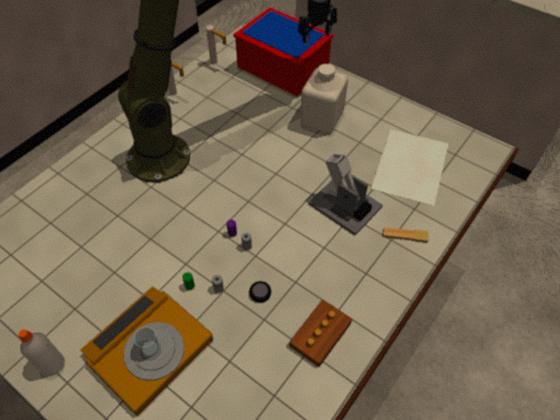

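View pics/side0.png

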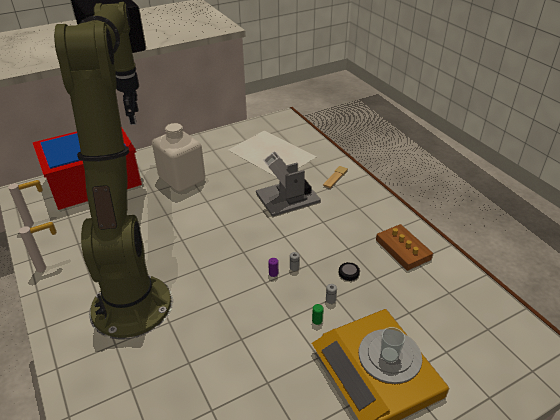

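Scene shows grey capsules at (247,241) and (217,284), with purple and green look-alikes beside them. The magazine is at (345,190), its mouth near (340,160). In the side view the capsules are at (294,262) and (331,294), and the mouth is near (275,160).

```bash
cat > h.py <<'E'
from workcell import *
import cv2,numpy as np
def ray(n,uv,pose=None):
    m=camera_model(n); K=m["camera_matrix"]
    d=np.linalg.solve(K,[uv[0],uv[1],1.])
    if n=="wrist":
        p,R=pose; T=m["T_tool_cam"]
        return p+R@T[:3,3], R@T[:3,:3]@d
    return -m["R"].T@m["t"], m["R"].T@d
def plane(n,uv,z,pose=None):
    o,d=ray(n,uv,pose); return o+d*(z-o[2])/d[2]
def tri(rays):
    A=np.zeros((3,3));b=np.zeros(3)
    for o,d in rays:
        d=d/np.linalg.norm(d);P=np.eye(3)-np.outer(d,d);A+=P;b+=P@o
    x=np.linalg.solve(A,b)
    return x,[np.linalg.norm(np.cross(x-o,d/np.linalg.norm(d))) for o,d in rays]
def proj(n,X,pose=None):
    m=camera_model(n)
    if n=="wrist":
        p,R=pose;T=m["T_tool_cam"];c=T[:3,:3].T@(R.T@(X-p)-T[:3,3])
    else: c=m["R"]@X+m["t"]
    q=m["camera_matrix"]@c; return q[:2]/q[2]
def pose():
    s=observe(); return np.array(s["tool_pos"]),np.array(s["tool_rot"])
E
python3 - <<'E'
from h import *
for nm,a,b in (("A",(247,241),(294,262)),("B",(217,284),(331,294)),("purple",(231,228),(273,267)),("green",(188,281),(318,314)),("mouth",(340,158),(274,160)),("cap",(260,291),(349,271))):
    x,e=tri([ray("scene",a),ray("side",b)]); print(nm,x.round(3),np.round(e,4))
s=cv2.imread("pics/scene0.png")[140:240,300:400];t=cv2.imread("pics/side0.png")[140:220,240:340]
t=cv2.copyMakeBorder(t,0,20,0,0,cv2.BORDER_CONSTANT)
cv2.imwrite("pics/c1.png",cv2.resize(np.hstack([s,t]),(800,400),interpolation=cv2.INTER_CUBIC))
E
```

```text
A [ 0.48  -0.097  0.023] [0.0005 0.0005]
B [ 0.506 -0.264  0.027] [0.0007 0.0007]
purple [ 0.412 -0.09   0.029] [0.001 0.001]
green [ 0.434 -0.308  0.03 ] [0.0004 0.0004]
mouth [0.587 0.229 0.175] [0.005 0.005]
cap [ 0.612 -0.201  0.011] [0.0001 0.0001]
```

View pics/c1.png

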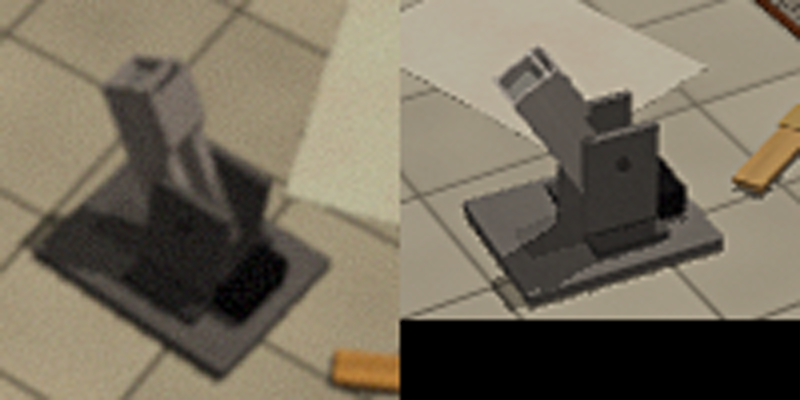

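The crop shows the tube rim centred near scene (336,158) and side (271.5,159), and the foot corners are visible.

```bash
python3 - <<'E'
from h import *
for n,cs in (("scene",((308.75,203),(354.5,233),(382,205.5))),("side",((256.25,191.25),(272.5,214.5),(320.5,199.25)))):
    P=[plane(n,c,.014) for c in cs]; print(n,np.round(P,3).tolist())
    for i in (0,1):
        d=P[i+1]-P[i];print(np.linalg.norm(d).round(3),np.degrees(np.arctan2(d[1],d[0])).round(1))
    print("diag mid",((P[0]+P[2])/2).round(3))
print(tri([ray("scene",(335.7,158)),ray("side",(271.5,159))]))
print(plane("scene",(335.7,158),.183),plane("side",(271.5,159),.183))
p,R=pose()
for X in ([.48,-.097,.23],[.506,-.264,.23]): print((R.T@(np.array(X)-p)*1000).round(0))
E
```

```text
scene [[0.542, 0.142, 0.014], [0.722, 0.132, 0.014], [0.736, 0.276, 0.014]]
0.18 -3.4
0.145 84.6
diag mid [0.639 0.209 0.014]
side [[0.547, 0.288, 0.014], [0.536, 0.144, 0.014], [0.723, 0.134, 0.014]]
0.144 -94.4
0.188 -2.9
diag mid [0.635 0.211 0.014]
(array([0.57677313, 0.22094975, 0.18193123]), [np.float64(0.0001233439796362601), np.float64(0.00012334397963635052)])
[0.57716048 0.22022326 0.183     ] [0.57601358 0.21933513 0.183     ]
[   1. -566.  482.]
[   2. -712.  567.]
```

```bash
python3 -m jog '[[[-50,0,0,0,0,0],[-100,0,0,0,0,0],[-100,-38,32,0,0,0],[-100,-76,65,0,0,0],[-100,-114,97,0,0,0],[-100,-152,130,0,0,0],[-100,-190,162,0,0,0],[-100,-228,194,0,0,0]]]' 0; python3 -m jog '[[[0,-38,32,0,0,0],[0,-76,65,0,0,0],[0,-114,97,0,0,0],[0,-152,130,0,0,0],[0,-190,162,-0.1,0,0],[0,-228,194,-0.2,0,0],[0,-266,226,-0.3,0,0],[0,-304,258,-0.3,0,0]]]'
python3 - <<'E'
from h import *
p,R=pose();print(p.round(3),R.round(3).tolist())
for X in ([.48,-.097,.18],):print((R.T@(np.array(X)-p)*1000).round(0))
E
```

```text
t: 0.9
tool_pos: [0.334, 0.3207, 0.331]
tool_rot: [[-0.0, 0.362, 0.932], [-0.0, 0.932, -0.362], [-1.0, -0.0, -0.0]]
contact_force: [1.1, -0.4, -0.0]
gripper_width: 0.0428
t: 1.7
tool_pos: [0.4641, -0.0559, 0.3312]
tool_rot: [[0.0, 0.068, 0.998], [0.001, 0.998, -0.068], [-1.0, 0.001, 0.0]]
contact_force: [1.2, 1.6, -0.6]
gripper_width: 0.0426
[ 0.464 -0.056  0.331] [[0.0, 0.068, 0.998], [0.001, 0.998, -0.068], [-1.0, 0.001, 0.0]]
[151. -40.  19.]
```

```bash
python3 -m jog '[[[40,-20,10,0,0,0],[80,-40,19,0,0,0],[120,-40,19,0,0,0],[151,-40,19,0,0,0],[151,-40,19,0,0,0],[151,-40,19,0,0,0],[151,-40,19,0,0,0],[151,-40,19,0,0,0]]]' 0.25
python3 - <<'E'
from h import *
import pickle
P=pose();im=read_camera("wrist");pickle.dump(P,open("p1.pkl","wb"))
cv2.imwrite("pics/w1.png",im[:,:,::-1]);print(P[0].round(4))
print(proj("wrist",np.array([.48,-.097,.056]),P),proj("wrist",np.array([.48,-.097,0]),P))
E
```

```text
t: 2.5
tool_pos: [0.4815, -0.095, 0.1822]
tool_rot: [[0.003, 0.07, 0.998], [0.0, 0.998, -0.07], [-1.0, 0.001, 0.003]]
contact_force: [0.2, -0.4, 1.2]
gripper_width: 0.0531
[ 0.4815 -0.095   0.1822]
[272.46849492 196.23769498] [273.10122495 180.45820712]
```

View pics/w1.png

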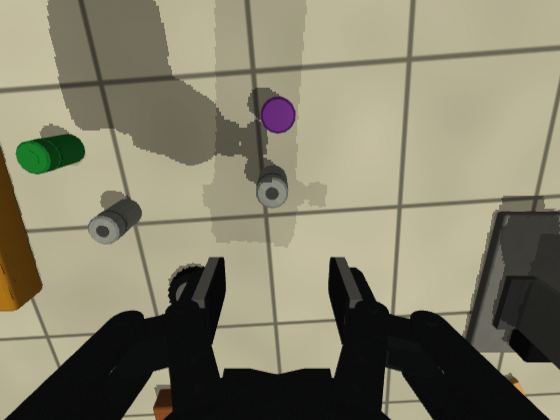

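Wrist view: capsule A's top is centred at (272,192) and B's top at (103,231). Purple and green are clear of both.

```bash
python3 - <<'E'
from h import *
import pickle
P=pickle.load(open("p1.pkl","rb"))
for uv in ((272,192),(103,231),(278,115)):
    x=plane("wrist",uv,.056,P);print(x.round(4),(P[1].T@(x-P[0])*1000).round(1))
E
```

```text
[ 0.476  -0.0971  0.056 ] [126.2  -2.6  -5.8]
[ 0.5033 -0.2593  0.056 ] [ 126.2 -162.5   32.8]
[ 0.4096 -0.0872  0.056 ] [126.    2.6 -72.8]
```

```bash
python3 -m jog '[[[40,-3,-6,0,0,0],[80,-3,-6,0,0,0],[120,-3,-6,0,0,0],[140,-3,-6,0,0,0],[152,-3,-6,0,0,0],[152,-3,-6,0,0,0],[152,-3,-6,0,0,0],[152,-3,-6,0,0,0]]]'; python3 -m jog '[[[0,0,0,0,0,0],[0,0,0,0,0,0],[0,0,0,0,0,0],[0,0,0,0,0,0],[0,0,0,0,0,0],[-20,0,0,0,0,0],[-60,0,0,0,0,0],[-100,0,0,0,0,0]]]' -1 60; python3 - <<'E'
from h import *
p,R=pose();print(p,R.round(3).tolist())
z=np.array([-.5*np.cos(-.075),-.5*np.sin(-.075),.866])
m=np.array([.577,.220,.183])
for h in(.12,): X=m+z*h;print(X.round(3),(R.T@(X-p)*1000).round(0))
E
```

```text
t: 3.35
tool_pos: [0.4755, -0.0976, 0.0298]
tool_rot: [[0.003, 0.07, 0.998], [0.0, 0.998, -0.07], [-1.0, 0.001, 0.003]]
contact_force: [-0.3, -0.8, 0.6]
gripper_width: 0.0535
t: 4.15
tool_pos: [0.4728, -0.0977, 0.1287]
tool_rot: [[-0.003, 0.071, 0.997], [-0.001, 0.997, -0.071], [-1.0, -0.001, -0.002]]
contact_force: [1.5, 0.9, -0.9]
gripper_width: 0.0285
[ 0.47276613 -0.09771242  0.12869446] [[-0.003, 0.071, 0.997], [-0.001, 0.997, -0.071], [-1.0, -0.001, -0.002]]
[0.517 0.224 0.287] [-159.  324.   21.]
```

```bash
python3 -m jog '[[[-45,20,0,0,0,0],[-85,50,0,0,-0.1,0],[-120,85,5,0,-0.2,0],[-150,120,10,0,-0.3,0],[-159,165,15,0,-0.4,0],[-159,210,21,0,-0.52,0],[-159,255,21,0,-0.52,0],[-159,300,21,0,-0.52,0]]]'; python3 -m jog '[[[0,24,0,0,0,0],[0,24,0,0,0,0],[0,24,0,0,0,0],[0,24,0,0,0,0],[0,24,0,0,0,0],[0,24,0,0,0,0],[0,24,0,0,0,0],[0,24,0,0,0,0]]]'; python3 - <<'E'
from h import *
import pickle
P=pose();im=read_camera("wrist");pickle.dump(P,open("p2.pkl","wb"));print(P[0].round(4),P[1].round(3).tolist())
s=read_camera("scene");t=read_camera("side")
cv2.imwrite("pics/w2.png",im[:,:,::-1]);cv2.imwrite("pics/s2.png",s[:,:,::-1]);cv2.imwrite("pics/t2.png",t[:,:,::-1])
print(proj("wrist",np.array([.577,.220,.183]),P))
E
```

```text
t: 4.95
tool_pos: [0.5142, 0.1735, 0.2849]
tool_rot: [[0.495, 0.076, 0.866], [-0.039, 0.997, -0.065], [-0.868, -0.002, 0.496]]
contact_force: [0.8, -0.7, -1.1]
gripper_width: 0.0279
t: 5.75
tool_pos: [0.5175, 0.1986, 0.287]
tool_rot: [[0.496, 0.071, 0.866], [-0.035, 0.997, -0.062], [-0.868, 0.0, 0.497]]
contact_force: [-0.3, -0.1, -1.8]
gripper_width: 0.0282
[0.5175 0.1986 0.287 ] [[0.496, 0.071, 0.866], [-0.035, 0.997, -0.062], [-0.868, 0.0, 0.497]]
[303.48643149 198.90492619]
```

View pics/w2.png

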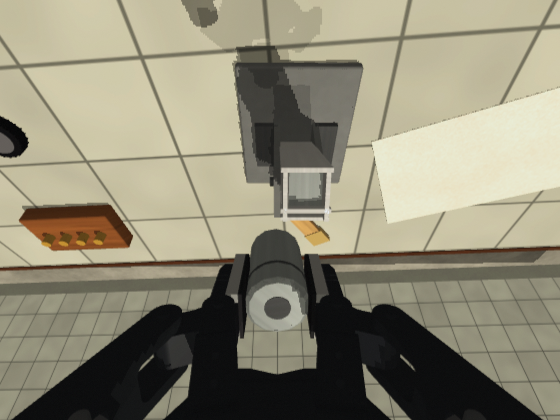

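The mouth rim is seen at about u 281–331, v 168–220. The capsule is held squarely, its far end near (275,240). I'll zoom in on the rim.

```bash
python3 - <<'E'
import cv2
w=cv2.imread("pics/w2.png")[155:235,265:345]
cv2.imwrite("pics/c2.png",cv2.resize(w,(640,640)[:2],interpolation=cv2.INTER_NEAREST)[:600])
E
```

```text
(no output)
```

View pics/c2.png

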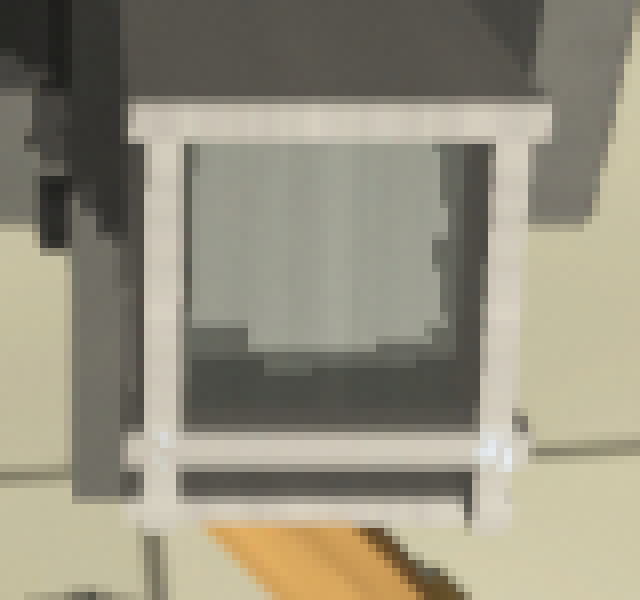

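```bash
python3 - <<'E'
from h import *
import pickle
P=pickle.load(open("p2.pkl","rb"))
c=np.array([(187,142),(488,142),(478,432),(184,432)])/8+np.array([265,155])
q=lambda a,b,c_,d:None
# diagonals' intersection
L=np.cross(np.cross([*c[0],1],[*c[2],1]),np.cross([*c[1],1],[*c[3],1]));ctr=L[:2]/L[2]
m=plane("wrist",ctr,.183,P);print("centre",ctr.round(1),m.round(4))
psi=-.07
for _ in range(3):
    n=np.array([-.5*np.cos(psi),-.5*np.sin(psi),.866]);
    X=[]
    for u in c:
        o,d=ray("wrist",u,P);X.append(o+d*(n@(m-o))/(n@d))
    ey=X[1]-X[0]+X[2]-X[3]; psi=np.arctan2(ey[1],ey[0])-np.pi/2
    print(np.degrees(psi),[np.linalg.norm(X[i]-X[i-1]).round(4) for i in range(4)],np.mean(X,0).round(4))
p,R=P
n=np.array([-.5*np.cos(psi),-.5*np.sin(psi),.866])
print("mouth in tool",(R.T@(m-p)*1000).round(1),"tube -z in tool",(R.T@-n).round(3))
# fixed cams check
print([proj(k,m).round(1) for k in("scene","side")])
# capsule far end visible bottom: project expected lower end centre and edges
for x in(30,35):
    for d in([x,0,-15],[x,-15,0],[x,15,0]): print(x,d,proj("wrist",p+R@(np.array(d)/1000),P).round(1))
E
```

```text
centre [306.8 191.1] [0.5671 0.2229 0.183 ]
-4.01043342806518 [np.float64(0.0326), np.float64(0.0319), np.float64(0.0326), np.float64(0.0324)] [0.5672 0.2229 0.1831]
-4.010331071479598 [np.float64(0.0326), np.float64(0.0319), np.float64(0.0326), np.float64(0.0324)] [0.5672 0.2229 0.1831]
-4.01029243109578 [np.float64(0.0326), np.float64(0.0319), np.float64(0.0326), np.float64(0.0324)] [0.5672 0.2229 0.1831]
mouth in tool [114.   27.8 -10.3] tube -z in tool [1.    0.    0.003]
[array([333.4, 156. ]), array([268.6, 159.2])]
30 [30, 0, -15] [273.9 223.2]
30 [30, -15, 0] [249.7 245.6]
30 [30, 15, 0] [298.1 245.6]
35 [35, 0, -15] [273.9 220.1]
35 [35, -15, 0] [250.3 242. ]
35 [35, 15, 0] [297.6 242.1]
```

```bash
python3 - <<'E'
from h import *
import pickle
P=pickle.load(open("p2.pkl","rb"));p,R=P
for d in([-26,0,0],[-26,0,4],[-26,15,0],[-26,0,15],[-26,0,-15],[-26,0,19],[30,0,-15],[30,0,-11],[28,0,-13]): print(d,proj("wrist",p+R@(np.array(d)/1000),P).round(1))
w=cv2.imread("pics/w2.png")[210:350,205:345]
cv2.imwrite("pics/c3.png",cv2.resize(w,(588,588),interpolation=cv2.INTER_NEAREST))
E
```

```text
[-26, 0, 0] [272.9 302. ]
[-26, 0, 4] [272.9 309.5]
[-26, 15, 0] [306.4 302. ]
[-26, 0, 15] [273.  329.2]
[-26, 0, -15] [272.8 272.8]
[-26, 0, 19] [273.  336.2]
[30, 0, -15] [273.9 223.2]
[30, 0, -11] [273.9 229.3]
[28, 0, -13] [273.8 227.5]
```

View pics/c3.png

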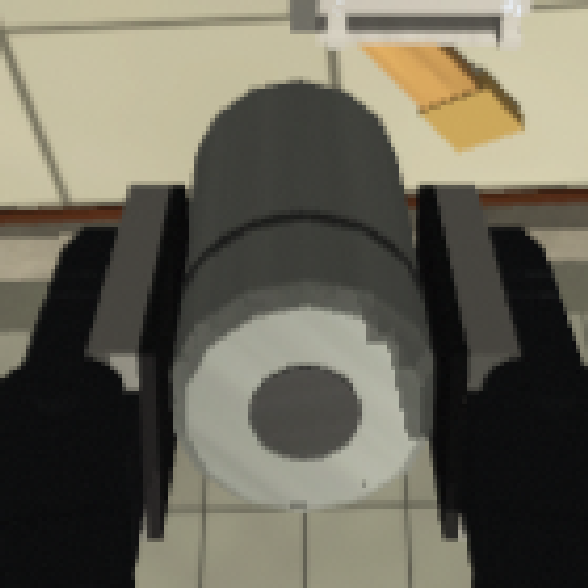

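```bash
python3 -m jog '[[[0,20,-10,0,0,0],[20,26,-13,0,0,0],[40,26,-13,0,0,0],[65,26,-13,0,0,0],[65,26,-13,0,0,0],[65,26,-13,0,0,0],[65,26,-13,0,0,0],[65,26,-13,0,0,0]]]'; python3 - <<'E'
from h import *
import pickle
P=pose();im=read_camera("wrist");pickle.dump(P,open("p3.pkl","wb"));print(P[0].round(4),P[1].round(3).tolist())
s=read_camera("scene");t=read_camera("side")
for n,i in (("w",im),("s",s),("t",t)):cv2.imwrite(f"pics/{n}3.png",i[:,:,::-1])
a=cv2.resize(im[155:275,215:335,::-1],(480,480),interpolation=cv2.INTER_NEAREST)
b=cv2.resize(s[115:195,290:370,::-1],(320,320),interpolation=cv2.INTER_NEAREST)[:300]
c=cv2.resize(t[115:195,235:315,::-1],(320,320),interpolation=cv2.INTER_NEAREST)[:300]
cv2.imwrite("pics/c4.png",np.hstack([cv2.copyMakeBorder(a,0,120,0,0,0),np.vstack([b,c])]))
E
```

```text
t: 6.7
tool_pos: [0.5406, 0.2239, 0.2257]
tool_rot: [[0.498, 0.07, 0.865], [-0.034, 0.998, -0.061], [-0.867, 0.001, 0.499]]
contact_force: [0.4, -1.0, -2.2]
gripper_width: 0.0283
[0.5406 0.2239 0.2257] [[0.498, 0.07, 0.865], [-0.034, 0.998, -0.061], [-0.867, 0.001, 0.499]]
```

View pics/c4.png

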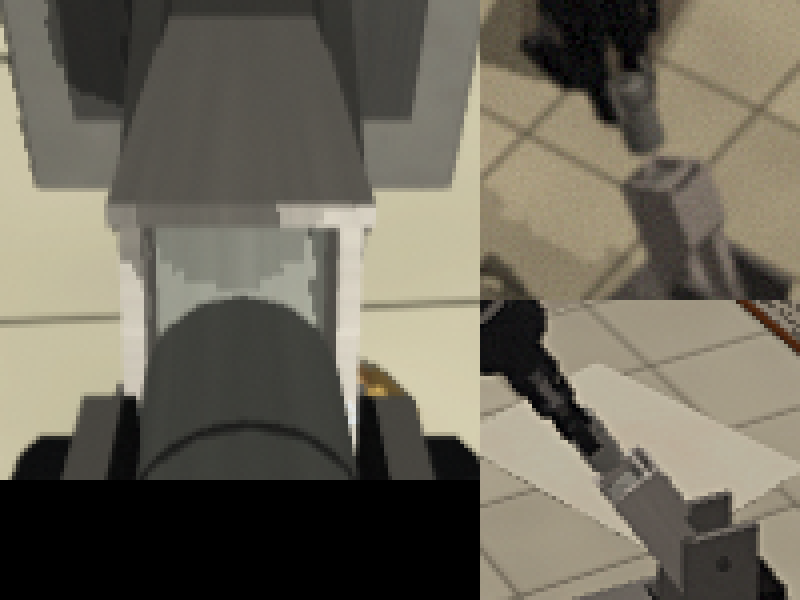

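Rim in the wrist crop: inner walls at u≈145–337 and the near edge at v≈228, with the capsule apex at (243,298). That leaves it laterally centred. Now to check the other direction numerically.

```bash
python3 - <<'E'
from h import *
import pickle
P=pickle.load(open("p3.pkl","rb"));p,R=P
def at(uv,x):
    o,d=ray("wrist",uv,(np.zeros(3),np.eye(3)));return (o+d*(x/1000-o[0])/d[0])*1000
for x in(47,50,54):
    print(x,[at((u/4+215,v/4+155),x).round(1).tolist() for u,v in((241,228),(241,205),(145,228),(337,228),(120,300),(362,300))])
print([at((243/4+215,298/4+155),x).round(1).tolist() for x in(28,30)])
# fixed cams: predict tool-frame points
for n,ox,oy in(("scene",290,115),("side",235,115)):
    for d in([30,0,0],[50,0,0],[50,0,-16],[50,0,16],[50,16,0],[50,-16,0]): print(n,d,((proj(n,p+R@(np.array(d)/1000))-[ox,oy])*4+[480,0 if n=="scene" else 300]).round(0))
E
python3 - <<'E'
import cv2,numpy as np
a=cv2.resize(cv2.imread("pics/s3.png")[140:175,315:355],(400,350),interpolation=cv2.INTER_CUBIC)
b=cv2.resize(cv2.imread("pics/t3.png")[145:180,255:295],(400,350),interpolation=cv2.INTER_CUBIC)
cv2.imwrite("pics/c5.png",np.hstack([a,b]))
E
```

```text
47 [[47.0, 0.8, -15.9], [47.0, 0.8, -19.8], [47.0, -14.9, -15.8], [47.0, 16.5, -15.9], [47.0, -19.4, -3.0], [47.0, 21.0, -3.1]]
50 [[50.0, 0.8, -14.7], [50.0, 0.8, -18.8], [50.0, -15.2, -14.7], [50.0, 16.7, -14.8], [50.0, -19.8, -1.7], [50.0, 21.3, -1.7]]
54 [[54.0, 0.8, -13.3], [54.0, 0.8, -17.4], [54.0, -15.5, -13.2], [54.0, 17.0, -13.3], [54.0, -20.2, 0.1], [54.0, 21.7, 0.0]]
[[28.0, 1.2, -11.7], [30.0, 1.1, -10.8]]
scene [30, 0, 0] [643. 142.]
scene [50, 0, 0] [651. 164.]
scene [50, 0, -16] [636. 162.]
scene [50, 0, 16] [667. 166.]
scene [50, 16, 0] [664. 152.]
scene [50, -16, 0] [638. 176.]
side [30, 0, 0] [602. 464.]
side [50, 0, 0] [613. 478.]
side [50, 0, -16] [598. 490.]
side [50, 0, 16] [628. 466.]
side [50, 16, 0] [605. 469.]
side [50, -16, 0] [621. 488.]
```

View pics/c5.png

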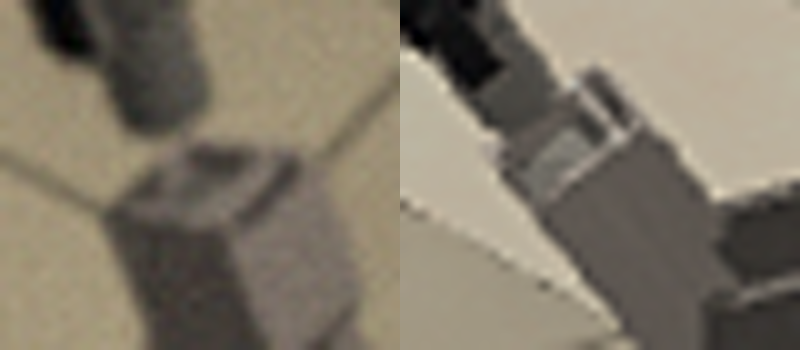

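Wrist evidence says aligned to ±1 mm, while the coarser fixed cameras hint at up to a few mm in +z. I'll creep into the chamfer and watch the force.

```bash
python3 -m jog '[[[5,0,0,0,0,0],[10,0,0,0,0,0],[14,0,0,0,0,0],[16,0,0,0,0,0],[18,0,0,0,0,0],[20,0,0,0,0,0],[21,0,0,0,0,0],[22,0,0,0,0,0]]]'; python3 -c "
from h import *
p,R=pose();s=observe();print((R.T@np.array(s['contact_force'])).round(1),(R.T@np.array(s['moment'])).round(2),p.round(4))"
```

```text
t: 7.65
tool_pos: [0.5513, 0.2226, 0.2049]
tool_rot: [[0.496, 0.071, 0.866], [-0.035, 0.998, -0.061], [-0.868, 0.0, 0.497]]
contact_force: [-0.3, 0.3, -1.4]
gripper_width: 0.028
[ 1.   0.2 -1. ] [-0.02  0.74 -0.02] [0.5513 0.2226 0.2049]
```

```bash
python3 -m jog '[[[1,0,0,0,0,0],[2,0,0,0,0,0],[3,0,0,0,0,0],[4,0,0,0,0,0],[5,0,0,0,0,0],[6,0,0,0,0,0],[6,0,0,0,0,0],[6,0,0,0,0,0]]]'; python3 - <<'E'
from h import *
p,R=pose();s=observe();print((R.T@np.array(s['contact_force'])).round(1),(R.T@np.array(s['moment'])).round(2),p.round(4))
im=read_camera("wrist");s=read_camera("scene");t=read_camera("side")
a=cv2.resize(im[155:275,215:335,::-1],(480,480),interpolation=cv2.INTER_NEAREST)
b=cv2.resize(s[130:180,310:360,::-1],(300,300),interpolation=cv2.INTER_CUBIC)
c=cv2.resize(t[130:180,250:300,::-1],(300,300),interpolation=cv2.INTER_CUBIC)
cv2.imwrite("pics/c6.png",np.hstack([cv2.copyMakeBorder(a,0,120,0,0,0),np.vstack([b,c])]))
E
```

```text
t: 8.45
tool_pos: [0.5542, 0.2223, 0.1997]
tool_rot: [[0.496, 0.071, 0.866], [-0.035, 0.997, -0.061], [-0.868, 0.0, 0.497]]
contact_force: [-0.1, 0.4, -2.5]
gripper_width: 0.028
[ 2.1  0.4 -1.4] [-0.   0.7  0. ] [0.5542 0.2223 0.1997]
```

View pics/c6.png

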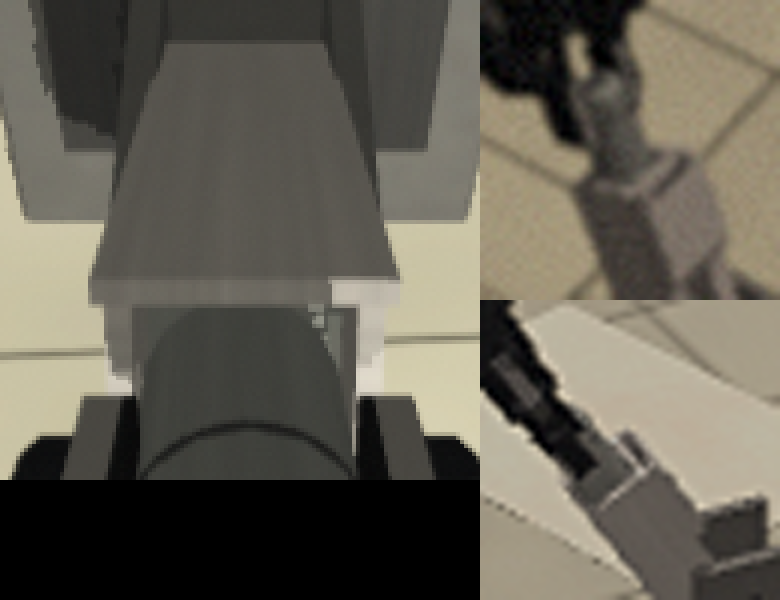

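```bash
python3 -m jog '[[[1,0,0,0,0,0],[2,0,0,0,0,0],[3,0,0,0,0,0],[4,0,0,0,0,0],[5,0,0,0,0,0],[6,0,0,0,0,0],[7,0,0,0,0,0],[7,0,0,0,0,0]]]'; python3 -c "
from h import *
p,R=pose();s=observe();print((R.T@np.array(s['contact_force'])).round(1),(R.T@np.array(s['moment'])).round(2),p.round(4))"
```

```text
t: 9.4
tool_pos: [0.5577, 0.2222, 0.1936]
tool_rot: [[0.496, 0.071, 0.866], [-0.035, 0.998, -0.061], [-0.868, 0.0, 0.497]]
contact_force: [-1.7, 0.5, 0.6]
gripper_width: 0.0279
[-1.4  0.3 -1.2] [0.01 0.85 0.04] [0.5577 0.2222 0.1936]
```

The capsule end is in the bore (wrist apex just under the rim, both fixed views agree), and the flap force is beginning. I'll continue in.

```bash
python3 -m jog '[[[2,0,0,0,0,0],[4,0,0,0,0,0],[6,0,0,0,0,0],[8,0,0,0,0,0],[9,0,0,0,0,0],[10,0,0,0,0,0],[10,0,0,0,0,0],[10,0,0,0,0,0]]]'; python3 -c "
from h import *
p,R=pose();s=observe();print((R.T@np.array(s['contact_force'])).round(1),(R.T@np.array(s['moment'])).round(2),p.round(4))"
```

```text
t: 10.2
tool_pos: [0.5623, 0.2216, 0.1845]
tool_rot: [[0.495, 0.071, 0.866], [-0.035, 0.997, -0.061], [-0.868, -0.0, 0.496]]
contact_force: [-1.6, -0.6, -2.7]
gripper_width: 0.0282
[ 1.6 -0.7 -2.7] [-0.01  1.3  -0.04] [0.5623 0.2216 0.1845]
```

```bash
python3 -m jog '[[[0,0,0,0,0,0],[0,0,0,0,0,0],[0,0,0,0,0,0],[-15,0,0,0,0,0],[-30,0,0,0,0,0],[-45,0,0,0,0,0],[-50,0,0,0,0,0],[-50,0,0,0,0,0]]]' 0.1; python3 -m jog '[[[0,0,0,0,0,0],[0,0,2,0,0,0],[0,0,2,0,0,0],[0,0,2,0,0,0],[0,0,2,0,0,0],[5,0,2,0,0,0],[10,0,2,0,0,0],[15,0,2,0,0,0]]]' -1;python3 - <<'E'
from h import *
im=read_camera("wrist")
a=cv2.resize(im[100:340,180:400,::-1],(550,600),interpolation=cv2.INTER_NEAREST)
cv2.imwrite("pics/c7.png",a)
E
```

```text
t: 11.0
tool_pos: [0.538, 0.2242, 0.2304]
tool_rot: [[0.498, 0.07, 0.864], [-0.034, 0.998, -0.061], [-0.866, 0.001, 0.499]]
contact_force: [-0.4, -0.8, -0.5]
gripper_width: 0.0471
t: 11.8
tool_pos: [0.5471, 0.2227, 0.2157]
tool_rot: [[0.495, 0.071, 0.866], [-0.035, 0.997, -0.061], [-0.868, -0.0, 0.497]]
contact_force: [0.6, -0.1, -0.4]
gripper_width: -0.0002
```

View pics/c7.png

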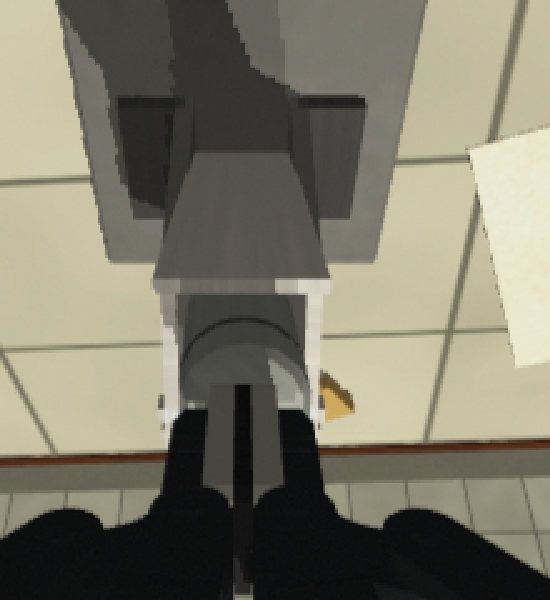

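The capsule stands in the mouth, held by the flap, with the shut fingers above its upper end. Now pressing it to rim level.

```bash
python3 -m jog '[[[6,0,0,0,0,0],[12,0,0,0,0,0],[18,0,0,0,0,0],[24,0,0,0,0,0],[30,0,0,0,0,0],[36,0,0,0,0,0],[39,0,0,0,0,0],[40,0,0,0,0,0]]]'; python3 -c "
from h import *
p,R=pose();s=observe();print((R.T@np.array(s['contact_force'])).round(1),p.round(4))"
```

```text
t: 12.65
tool_pos: [0.5668, 0.2212, 0.181]
tool_rot: [[0.495, 0.071, 0.866], [-0.035, 0.997, -0.061], [-0.868, -0.0, 0.496]]
contact_force: [0.7, -0.5, 0.1]
gripper_width: -0.0004
[ 0.3 -0.5  0.7] [0.5668 0.2212 0.181 ]
```

```bash
python3 -m jog '[[[-20,0,0,0,0,0],[-50,0,0,0,0,0],[-80,0,0,0,0,0],[-110,0,0,0,0,0],[-110,-20,0,0,0,0],[-110,-20,0,0,0,0],[-110,-20,0,0,0,0],[-110,-20,0,0,0,0]]]' 0.25; python3 - <<'E'
from h import *
P=pose();im=read_camera("wrist");s=read_camera("scene");t=read_camera("side");p,R=P
m=np.array([.568,.221,.183]);u,v=proj("wrist",m,P).astype(int);print(u,v)
a=cv2.resize(im[v-50:v+50,u-50:u+50,::-1],(500,500),interpolation=cv2.INTER_NEAREST)
b=cv2.resize(s[140:220,310:390,::-1],(300,300),interpolation=cv2.INTER_CUBIC)
c=cv2.resize(t[140:220,250:330,::-1],(300,300),interpolation=cv2.INTER_CUBIC)
cv2.imwrite("pics/c8.png",np.hstack([cv2.copyMakeBorder(a,0,100,0,0,0),np.vstack([b,c])]))
# B above target, tool vertical with yaw -4deg
print(p.round(4),R.round(3).tolist());X=np.array([.506,-.261,.20]);print((R.T@(X-p)*1000).round(0))
E
```

```text
t: 13.45
tool_pos: [0.5107, 0.2058, 0.2763]
tool_rot: [[0.495, 0.07, 0.866], [-0.035, 0.998, -0.061], [-0.868, -0.0, 0.496]]
contact_force: [0.4, 0.3, 0.0]
gripper_width: 0.0534
296 206
[0.5107 0.2058 0.2763] [[0.495, 0.07, 0.866], [-0.035, 0.998, -0.061], [-0.868, -0.0, 0.496]]
[  80. -466.  -13.]
```

View pics/c8.png

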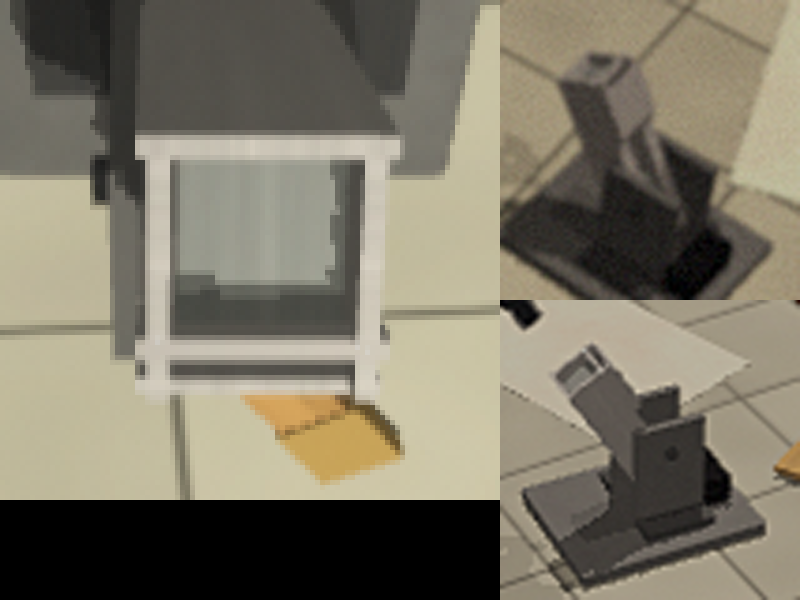

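The flap is shut again and the bore shows nothing above it, so capsule 1 is down. All 12 pictures are now used. For capsule B I'll repeat exactly the same procedure by numbers.

```bash
python3 -m jog '[[[0,-40,0,0,0,0],[0,-85,0,0,0.08,0],[0,-130,0,0,0.16,0],[0,-175,0,0,0.24,0],[0,-220,0,0,0.32,0],[0,-265,0,0,0.4,0],[0,-310,0,0,0.48,0],[0,-355,0,0,0.52,0]]]'; python3 - <<'E'
from h import *
p,R=pose();print(p.round(4),R.round(4).tolist())
X=np.array([.508,-.258,.182]);print((R.T@(X-p)*1000).round(0))
R1=np.array([[0.003,0.07,0.998],[0,.998,-.07],[-1,.001,.003]])
print(cv2.Rodrigues(R.T@R1)[0].ravel().round(3))
# tune the detector on w1 (A expected 272,192)
im=cv2.imread("pics/w1.png")
hsv=cv2.cvtColor(im,cv2.COLOR_BGR2HSV)
for (u,v) in((272,192),(103,231)):
    print(hsv[v,u-24:u+25:3].tolist())
E
```

```text
t: 14.4
tool_pos: [0.4865, -0.1504, 0.2767]
tool_rot: [[-0.002, 0.07, 0.998], [-0.0, 0.998, -0.07], [-1.0, -0.0, -0.002]]
contact_force: [1.5, -1.1, 0.4]
gripper_width: 0.053
[ 0.4865 -0.1504  0.2767] [[-0.0025, 0.07, 0.9975], [-0.0003, 0.9976, -0.07], [-1.0, -0.0004, -0.0025]]
[  95. -106.   29.]
[ 0.    -0.005  0.001]
[[25, 50, 157], [25, 49, 156], [24, 50, 157], [34, 24, 73], [35, 23, 131], [35, 23, 132], [24, 19, 66], [30, 17, 60], [30, 17, 59], [23, 17, 59], [26, 22, 94], [33, 20, 140], [30, 20, 138], [30, 21, 107], [25, 50, 159], [25, 50, 159], [24, 51, 160]]
[[24, 49, 182], [26, 49, 181], [26, 48, 181], [28, 37, 132], [33, 22, 140], [33, 20, 138], [30, 16, 63], [30, 17, 60], [23, 17, 60], [18, 21, 62], [30, 22, 115], [33, 20, 141], [35, 22, 137], [33, 23, 122], [35, 24, 65], [35, 24, 65], [25, 45, 142]]
```

```bash
python3 -m jog '[[[30,-40,10,0,0,0],[60,-80,20,0,0,0],[85,-106,29,0,0,0],[95,-106,29,0,0,0],[95,-106,29,0,0,0],[95,-106,29,0,0,0],[95,-106,29,0,0,0],[95,-106,29,0,0,0]]]'; cat > det.py <<'E'
from h import *
def discs(im):
    hsv=cv2.cvtColor(im,cv2.COLOR_BGR2HSV)
    m=((hsv[...,1]<28)&(hsv[...,2]>88)).astype(np.uint8)
    cs,h=cv2.findContours(m,cv2.RETR_CCOMP,cv2.CHAIN_APPROX_NONE);out=[]
    for i,c in enumerate(cs):
        if h[0][i][3]>=0 and 60<cv2.contourArea(c)<900:
            e=cv2.fitEllipse(c); out.append((np.round(e[0],1).tolist(),np.round(e[1],1).tolist()))
    return out
E
python3 - <<'E'
from det import *
print("w1",discs(cv2.imread("pics/w1.png")))
P=pose();im=read_camera("wrist")[:,:,::-1].copy();cv2.imwrite("pics/w5.png",im)
print(P[0].round(4),"pred B",proj("wrist",np.array([.504,-.26,.056]),P).round(0))
for c,a in discs(im): x=plane("wrist",c,.056,P);print(c,a,x.round(4),(P[1].T@(x-P[0])*1000).round(1))
E
```

```text
t: 15.2
tool_pos: [0.5081, -0.2557, 0.1835]
tool_rot: [[0.002, 0.069, 0.998], [-0.0, 0.998, -0.069], [-1.0, -0.0, 0.003]]
contact_force: [-0.0, 0.4, 0.5]
gripper_width: 0.0532
w1 [([102.2, 231.0], [11.7, 14.2]), ([271.6, 193.3], [13.2, 13.7])]
[ 0.5081 -0.2557  0.1835] pred B [270. 193.]
[269.4, 192.4] [13.0, 13.1] [ 0.503  -0.2604  0.056 ] [127.4  -5.   -5.1]
```

```bash
python3 -m jog '[[[40,-5,-6,0,0,0],[80,-5,-6,0,0,0],[120,-5,-6,0,0,0],[140,-5,-6,0,0,0],[152,-5,-6,0,0,0],[152,-5,-6,0,0,0],[152,-5,-6,0,0,0],[152,-5,-6,0,0,0]]]'; python3 -m jog '[[[0,0,0,0,0,0],[0,0,0,0,0,0],[0,0,0,0,0,0],[0,0,0,0,0,0],[0,0,0,0,0,0],[-20,0,0,0,0,0],[-60,0,0,0,0,0],[-100,0,0,0,0,0]]]' -1 60
```

```text
t: 16.05
tool_pos: [0.5023, -0.2617, 0.0318]
tool_rot: [[0.003, 0.071, 0.998], [-0.001, 0.998, -0.071], [-1.0, -0.001, 0.003]]
contact_force: [0.1, 0.5, -0.8]
gripper_width: 0.0535
t: 16.85
tool_pos: [0.4997, -0.2607, 0.1301]
tool_rot: [[-0.003, 0.071, 0.997], [0.001, 0.997, -0.071], [-1.0, 0.001, -0.003]]
contact_force: [0.9, 0.2, -1.5]
gripper_width: 0.0278
```

```bash
python3 -m jog '[[[-40,25,0,0,0,0],[-75,60,0,0,0,0],[-105,95,0,0,0,0],[-130,135,-5,0,-0.1,0],[-150,175,-10,0,-0.2,0],[-152,220,-15,0,-0.3,0],[-152,265,-20,0,-0.4,0],[-152,310,-26,0,-0.52,0]]]'; python3 -m jog '[[[0,45,0,0,0,0],[0,85,0,0,0,0],[0,125,0,0,0,0],[0,155,0,0,0,0],[0,176,0,0,0,0],[0,176,0,0,0,0],[0,176,0,0,0,0],[0,176,0,0,0,0]]]'; python3 - <<'E'
from h import *
p,R=pose();im=read_camera("wrist")[:,:,::-1];cv2.imwrite("pics/w6.png",im)
print(R.round(4).tolist());R1=np.array([[0.498,.07,.865],[-.034,.998,-.061],[-.867,.001,.499]])
print((R.T@(np.array([.5406,.2239,.2257])-p)*1000).round(1),cv2.Rodrigues(R.T@R1)[0].ravel().round(3))
# in-hand comparison: dark disc on the capsule's upper end, A (w2/w3) v B
for n in("w2","w3","w6"):
    i=cv2.imread(f"pics/{n}.png");h=cv2.cvtColor(i,cv2.COLOR_BGR2HSV)
    m=cv2.inRange(h,(0,0,0),(180,255,110))[285:335,250:305]; 
    l,N,st,ce=cv2.connectedComponentsWithStats(m)
    print(n,[(st[k].tolist(),(ce[k]+[250,285]).round(1).tolist()) for k in range(1,l) if 200<st[k][4]<900], i[308,250:305:4,1].tolist())
    x=i[215:250,276,1].astype(int);print(x.tolist())
E
```

```text
t: 17.65
tool_pos: [0.5129, 0.0239, 0.2714]
tool_rot: [[0.412, 0.063, 0.909], [-0.033, 0.998, -0.054], [-0.91, -0.008, 0.414]]
contact_force: [0.6, -0.7, -0.9]
gripper_width: 0.0281
t: 18.45
tool_pos: [0.525, 0.193, 0.267]
tool_rot: [[0.404, 0.072, 0.912], [-0.037, 0.997, -0.062], [-0.914, -0.008, 0.406]]
contact_force: [0.7, 0.3, -2.2]
gripper_width: 0.0279
[[0.4043, 0.0721, 0.9118], [-0.037, 0.9974, -0.0625], [-0.9139, -0.0085, 0.4059]]
[42.9 32.3 -4.5] [ 0.002 -0.104  0.009]
w2 [([14, 12, 27, 22, 471], [277.0, 307.6])] [157, 161, 161, 161, 73, 73, 72, 73, 74, 74, 83, 177, 181, 101]
[109, 111, 147, 192, 192, 191, 191, 191, 191, 191, 191, 191, 191, 163, 85, 62, 62, 61, 62, 62, 62, 62, 61, 62, 63, 63, 63, 62, 62, 63, 62, 63, 63, 62, 63]
w3 [([14, 12, 27, 22, 470], [276.9, 307.5])] [159, 161, 162, 163, 73, 75, 74, 74, 73, 76, 85, 180, 183, 104]
[140, 139, 140, 140, 141, 141, 141, 141, 140, 142, 141, 142, 154, 147, 81, 63, 62, 62, 63, 62, 63, 62, 62, 62, 63, 63, 64, 62, 64, 64, 64, 63, 63, 64, 63]
w6 [([14, 7, 26, 23, 467], [276.6, 302.8])] [156, 157, 158, 161, 78, 72, 72, 71, 75, 75, 172, 174, 173, 98]
[192, 192, 191, 191, 190, 190, 190, 190, 189, 188, 187, 153, 64, 64, 64, 64, 63, 64, 64, 63, 63, 63, 63, 63, 63, 62, 61, 63, 63, 64, 61, 63, 63, 62, 63]
```

```bash
python3 -m jog '[[[1,16,-4,0,-0.052,0],[3,32,-7.5,0.002,-0.104,0.009],[3,32,-7.5,0.002,-0.104,0.009],[3,32,-7.5,0.002,-0.104,0.009],[3,32,-7.5,0.002,-0.104,0.009],[3,32,-7.5,0.002,-0.104,0.009],[3,32,-7.5,0.002,-0.104,0.009],[3,32,-7.5,0.002,-0.104,0.009]]]'; python3 - <<'E'
from h import *
p,R=pose();im=read_camera("wrist")[:,:,::-1];cv2.imwrite("pics/w7.png",im)
R1=np.array([[0.498,.07,.865],[-.034,.998,-.061],[-.867,.001,.499]])
for q in ([.5406,.2239,.2257],[.5513,.2226,.2049],[.5577,.2222,.1936],[.5623,.2216,.1845]): print((R1.T@(np.array(q)-p)*1000).round(1))
print(cv2.Rodrigues(R.T@R1)[0].ravel().round(4))
i=cv2.imread("pics/w7.png")
print("row200",i[200,240:315,1].tolist());print("col276",i[150:240,276,1].tolist())
E
```

```text
t: 19.3
tool_pos: [0.5221, 0.2264, 0.2616]
tool_rot: [[0.498, 0.069, 0.864], [-0.033, 0.998, -0.06], [-0.866, 0.002, 0.499]]
contact_force: [-0.4, -0.6, -2.6]
gripper_width: 0.0284
[40.4 -1.3 -1.8]
[63.9 -1.8 -2.8]
[76.9 -1.8 -2.9]
[87.1 -2.1 -3.4]
[ 0.0007  0.0006 -0.0011]
row200 [191, 192, 192, 192, 192, 191, 191, 120, 191, 197, 196, 197, 197, 110, 79, 93, 148, 152, 153, 154, 152, 152, 152, 152, 153, 155, 157, 157, 156, 152, 153, 155, 157, 160, 165, 163, 163, 158, 156, 157, 158, 157, 158, 158, 159, 159, 159, 160, 159, 158, 108, 100, 78, 74, 136, 199, 203, 203, 203, 164, 116, 138, 188, 192, 192, 192, 191, 191, 190, 190, 190, 190, 190, 190, 191]
col276 [52, 60, 76, 80, 80, 80, 80, 79, 80, 80, 80, 81, 82, 81, 81, 82, 82, 81, 82, 82, 82, 82, 83, 83, 83, 83, 82, 82, 85, 84, 85, 84, 83, 84, 83, 84, 112, 156, 169, 169, 168, 168, 164, 161, 160, 160, 161, 162, 162, 162, 163, 162, 163, 163, 163, 163, 163, 164, 164, 164, 163, 163, 163, 164, 164, 165, 165, 147, 108, 107, 98, 79, 79, 78, 79, 80, 75, 65, 64, 63, 64, 64, 63, 64, 64, 64, 65, 65, 63, 64]
```

```bash
python3 -m jog '[[[10,-1.3,-0.6,0,0,0],[20,-1.3,-0.6,0,0,0],[30,-1.3,-0.6,0,0,0],[38,-1.3,-0.6,0,0,0],[40,-1.3,-0.6,0,0,0],[40,-1.3,-0.6,0,0,0],[40,-1.3,-0.6,0,0,0],[40,-1.3,-0.6,0,0,0]]]'; python3 - <<'E'
from h import *
p,R=pose();im=read_camera("wrist")[:,:,::-1];cv2.imwrite("pics/w8.png",im)
R1=np.array([[0.496,.071,.866],[-.035,.998,-.061],[-.868,.0,.497]])
for q in ([.5406,.2239,.2257],[.5513,.2226,.2049],[.5577,.2222,.1936],[.5623,.2216,.1845]): print((R1.T@(np.array(q)-p)*1000).round(1))
print(R.round(3).tolist())
for n in("w3","w8"):
    i=cv2.imread(f"pics/{n}.png")
    print(n,"row218",i[218,240:312,1].tolist());print("col276",i[195:240,276,1].tolist());print("row245",i[245,244:308,1].tolist())
E
```

```text
t: 20.15
tool_pos: [0.5413, 0.2245, 0.2271]
tool_rot: [[0.499, 0.068, 0.864], [-0.032, 0.998, -0.059], [-0.866, 0.002, 0.5]]
contact_force: [0.0, -0.2, -2.1]
gripper_width: 0.0283
[ 0.9 -0.7 -1.3]
[24.3 -1.2 -2.3]
[37.3 -1.2 -2.3]
[47.5 -1.4 -2.8]
[[0.499, 0.068, 0.864], [-0.032, 0.998, -0.059], [-0.866, 0.002, 0.5]]
w3 row218 [191, 190, 191, 191, 183, 136, 131, 131, 131, 131, 94, 100, 100, 79, 151, 133, 130, 132, 130, 130, 130, 129, 132, 132, 132, 133, 134, 135, 134, 133, 131, 131, 134, 135, 136, 138, 140, 140, 139, 136, 135, 136, 136, 137, 134, 136, 137, 138, 137, 138, 139, 166, 168, 113, 106, 106, 79, 76, 76, 107, 199, 205, 205, 205, 206, 173, 191, 193, 193, 193, 193, 193]
col276 [87, 87, 85, 86, 86, 87, 85, 86, 86, 86, 89, 98, 105, 103, 103, 102, 115, 134, 139, 140, 140, 139, 140, 140, 141, 141, 141, 141, 140, 142, 141, 142, 154, 147, 81, 63, 62, 62, 63, 62, 63, 62, 62, 62, 63]
row245 [192, 195, 198, 198, 199, 199, 200, 150, 71, 62, 64, 65, 66, 65, 65, 64, 64, 64, 64, 63, 64, 64, 64, 65, 65, 66, 65, 63, 64, 61, 63, 64, 64, 63, 63, 63, 63, 63, 64, 62, 62, 64, 64, 66, 67, 67, 66, 6
[... 226 characters left out ...]
2, 130, 132, 134, 135, 137, 138, 142, 142, 139, 136, 135, 135, 137, 137, 136, 136, 137, 138, 138, 137, 138, 149, 151, 166, 112, 104, 80, 76, 75, 141, 203, 208, 208, 209, 209, 171, 190, 192, 192, 192, 192, 192, 192]
col276 [86, 86, 85, 85, 85, 86, 86, 86, 92, 101, 104, 103, 103, 107, 123, 139, 140, 140, 140, 140, 140, 140, 140, 142, 141, 141, 141, 140, 141, 153, 170, 141, 65, 65, 65, 65, 66, 65, 65, 66, 66, 65, 66, 66, 64]
row245 [194, 197, 197, 197, 198, 198, 156, 85, 75, 60, 58, 60, 61, 62, 61, 61, 61, 61, 61, 62, 63, 63, 64, 64, 64, 64, 65, 64, 61, 60, 62, 63, 64, 64, 65, 66, 64, 63, 63, 63, 64, 64, 64, 65, 63, 65, 66, 67, 66, 68, 64, 64, 62, 61, 62, 64, 157, 206, 208, 141, 82, 90, 93, 92]
```

```bash
cat > f.sh <<'E'
python3 -c "
from h import *
p,R=pose();s=observe();print('tool-frame F',(R.T@np.array(s['contact_force'])).round(1),(R.T@np.array(s['moment'])).round(2))"
E
python3 -m jog '[[[5,-0.7,0,0,0,0],[10,-0.7,0,0,0,0],[14,-0.7,0,0,0,0],[16,-0.7,0,0,0,0],[18,-0.7,0,0,0,0],[20,-0.7,0,0,0,0],[22,-0.7,0,0,0,0],[24,-0.7,0,0,0,0]]]'; bash f.sh
```

```text
t: 21.0
tool_pos: [0.5532, 0.2228, 0.2057]
tool_rot: [[0.499, 0.068, 0.864], [-0.033, 0.998, -0.059], [-0.866, 0.001, 0.5]]
contact_force: [0.3, 0.5, -3.0]
gripper_width: 0.0279
tool-frame F [ 2.7  0.5 -1.3] [ 0.01  0.77 -0.02]
```

```bash
python3 -m jog '[[[1,0,0,0,0,0],[2,0,0,0,0,0],[3,0,0,0,0,0],[4,0,0,0,0,0],[5,0,0,0,0,0],[6,0,0,0,0,0],[6,0,0,0,0,0],[6,0,0,0,0,0]]]'; bash f.sh
```

```text
t: 21.8
tool_pos: [0.556, 0.2226, 0.2007]
tool_rot: [[0.499, 0.068, 0.864], [-0.033, 0.998, -0.059], [-0.866, 0.001, 0.5]]
contact_force: [-2.4, -1.3, -0.5]
gripper_width: 0.028
tool-frame F [-0.7 -1.4 -2.3] [ 0.05  0.85 -0.09]
```

```bash
python3 -m jog '[[[1,0,0,0,0,0],[2,0,0,0,0,0],[3,0,0,0,0,0],[4,0,0,0,0,0],[5,0,0,0,0,0],[6,0,0,0,0,0],[7,0,0,0,0,0],[7,0,0,0,0,0]]]'; bash f.sh
```

```text
t: 22.6
tool_pos: [0.5593, 0.2224, 0.194]
tool_rot: [[0.498, 0.068, 0.865], [-0.033, 0.998, -0.059], [-0.867, 0.001, 0.499]]
contact_force: [-2.8, -0.2, -0.3]
gripper_width: 0.0279
tool-frame F [-1.1 -0.4 -2.6] [-0.06  1.07  0.12]
```

```bash
python3 -m jog '[[[2,0,0,0,0,0],[4,0,0,0,0,0],[6,0,0,0,0,0],[8,0,0,0,0,0],[10,0,0,0,0,0],[10,0,0,0,0,0],[10,0,0,0,0,0],[10,0,0,0,0,0]]]'; bash f.sh
```

```text
t: 23.4
tool_pos: [0.5643, 0.2218, 0.1855]
tool_rot: [[0.498, 0.068, 0.865], [-0.033, 0.998, -0.06], [-0.867, 0.001, 0.499]]
contact_force: [-2.5, 0.9, -3.6]
gripper_width: 0.0279
tool-frame F [ 1.8  0.7 -4. ] [-0.02  1.33 -0.06]
```

```bash
python3 -m jog '[[[0,0,0,0,0,0],[0,0,0,0,0,0],[0,0,0,0,0,0],[-15,0,0,0,0,0],[-30,0,0,0,0,0],[-45,0,0,0,0,0],[-50,0,0,0,0,0],[-50,0,0,0,0,0]]]' 0.1; python3 -m jog '[[[0,0,0,0,0,0],[0,0,0,0,0,0],[0,0,0,0,0,0],[0,0,0,0,0,0],[0,0,0,0,0,0],[5,0,0,0,0,0],[10,0,0,0,0,0],[15,0,0,0,0,0]]]' -1;python3 - <<'E'
from h import *
im=read_camera("wrist")[:,:,::-1];cv2.imwrite("pics/w9.png",im)
# compare with A at the same stage (c7: crop 100:340,180:400, x2.5)
a=cv2.imread("pics/c7.png")[::5,::5][:,:];b=cv2.resize(im[100:340,180:400],(550,600),interpolation=cv2.INTER_NEAREST)[::5,::5]
d=np.abs(a.astype(int)-b).mean(2);print("mean diff in mouth region",d[55:85,32:65].mean().round(1),"overall",d.mean().round(1))
for r in(66,70,74,78): print(r,a[r,32:66:2,1].tolist(),b[r,32:66:2,1].tolist())
E
```

```text
t: 24.2
tool_pos: [0.5401, 0.224, 0.2305]
tool_rot: [[0.501, 0.068, 0.863], [-0.032, 0.998, -0.059], [-0.865, 0.002, 0.502]]
contact_force: [0.3, 0.0, 0.2]
gripper_width: 0.047
t: 25.0
tool_pos: [0.5472, 0.223, 0.2155]
tool_rot: [[0.498, 0.068, 0.864], [-0.033, 0.998, -0.06], [-0.866, 0.001, 0.499]]
contact_force: [-0.1, -0.4, -0.4]
gripper_width: 0.0002
mean diff in mouth region 7.7 overall 3.6
66 [193, 199, 98, 62, 50, 58, 65, 62, 62, 62, 62, 65, 40, 61, 75, 209, 199] [199, 167, 80, 59, 50, 62, 65, 63, 63, 65, 62, 63, 66, 54, 76, 209, 185]
70 [195, 202, 100, 62, 63, 64, 75, 76, 74, 76, 75, 85, 71, 63, 55, 211, 202] [201, 203, 79, 60, 63, 75, 75, 72, 77, 75, 73, 90, 95, 61, 65, 211, 201]
74 [191, 201, 62, 76, 76, 77, 78, 76, 76, 77, 74, 140, 147, 97, 98, 212, 126] [197, 202, 53, 72, 77, 72, 77, 76, 76, 92, 110, 147, 146, 113, 112, 212, 115]
78 [191, 199, 89, 74, 76, 70, 69, 69, 12, 51, 70, 70, 147, 150, 137, 168, 146] [194, 199, 99, 103, 89, 71, 70, 70, 12, 50, 70, 70, 156, 177, 128, 207, 169]
```

The picture matches capsule A at the same stage, so I'll press and then back off.

```bash
python3 -m jog '[[[6,0,0,0,0,0],[12,0,0,0,0,0],[18,0,0,0,0,0],[24,0,0,0,0,0],[30,0,0,0,0,0],[36,0,0,0,0,0],[39,0,0,0,0,0],[40,0,0,0,0,0]]]';bash f.sh; python3 -m jog '[[[-20,0,0,0,0,0],[-50,0,0,0,0,0],[-80,0,0,0,0,0],[-110,0,0,0,0,0],[-110,-20,0,0,0,0],[-110,-20,0,0,0,0],[-110,-20,0,0,0,0],[-110,-20,0,0,0,0]]]' 0.25; python3 - <<'E'
from h import *
P=pose();im=read_camera("wrist");m=np.array([.568,.221,.183]);u,v=proj("wrist",m,P).astype(int);print(u,v)
s=read_camera("scene");t=read_camera("side")
for n,i in (("w",im),("s",s),("t",t)):cv2.imwrite(f"pics/{n}10.png",i[:,:,::-1])
b=cv2.resize(im[v-50:v+50,u-50:u+50,::-1],(500,500),interpolation=cv2.INTER_NEAREST)
a=cv2.imread("pics/c8.png")[:500,:500]
A=a[130:400:5,135:400:5].copy();B=b[130:400:5,135:400:5]
# align by small shift of whole crop, compare the mouth
r=cv2.matchTemplate(cv2.resize(b,(100,100),interpolation=cv2.INTER_NEAREST),cv2.resize(a,(100,100),interpolation=cv2.INTER_NEAREST)[25:82,26:81],cv2.TM_CCOEFF_NORMED)
print("mouth match to shut-flap picture",cv2.minMaxLoc(r))
g=cv2.cvtColor(b,cv2.COLOR_BGR2GRAY)[::5,::5];ga=cv2.cvtColor(a,cv2.COLOR_BGR2GRAY)[::5,::5]
for q in(36,44,52,60): print(ga[q,28:80:3].tolist(),g[q,28:80:3].tolist())
# bystanders & capsule B place: before/after change
for n,c in(("scene",s),("side",t)):
    o=cv2.imread(f"pics/{n}0.png");d=np.abs(o.astype(int)-c[:,:,::-1]).max(2)
    for k,X in(("cap",[.612,-.201,.01]),("A0",[.478,-.097,.03]),("B0",[.505,-.262,.03]),("purple",[.412,-.09,.03]),("green",[.434,-.308,.03])):
        x,y=proj(n,np.array(X)).astype(int);print(n,k,d[y-8:y+8,x-8:x+8].mean().round(1))
    for k,(x,y) in {"scene":{"beaker":(147,343),"jug":(325,100)},"side":{"beaker":(391,350),"jug":(178,160)}}[n].items(): print(n,k,d[y-20:y+20,x-15:x+15].mean().round(1))
E
```

```text
t: 25.85
tool_pos: [0.567, 0.2217, 0.1809]
tool_rot: [[0.498, 0.068, 0.865], [-0.033, 0.998, -0.06], [-0.867, 0.001, 0.499]]
contact_force: [0.3, 0.5, -0.1]
gripper_width: 0.0005
tool-frame F [0.3 0.5 0.2] [0.04 0.55 0.01]
t: 26.65
tool_pos: [0.5106, 0.2061, 0.276]
tool_rot: [[0.498, 0.067, 0.865], [-0.033, 0.998, -0.059], [-0.867, 0.001, 0.499]]
contact_force: [-0.2, -0.1, -0.5]
gripper_width: 0.0535
296 206
mouth match to shut-flap picture (-0.18349172174930573, 0.9822694659233093, (20, 6), (25, 25))
[55, 193, 97, 148, 150, 150, 154, 151, 157, 156, 154, 153, 154, 106, 75, 191, 197, 187] [131, 194, 86, 150, 149, 153, 154, 152, 159, 155, 154, 154, 155, 98, 73, 194, 197, 187]
[82, 197, 100, 150, 153, 152, 155, 153, 159, 158, 153, 156, 156, 98, 73, 196, 201, 184] [137, 198, 101, 152, 152, 154, 154, 153, 162, 155, 155, 156, 158, 98, 73, 201, 194, 185]
[94, 203, 109, 152, 151, 153, 157, 154, 161, 160, 156, 157, 158, 105, 75, 207, 202, 185] [146, 202, 110, 153, 152, 156, 155, 155, 164, 156, 155, 159, 159, 99, 75, 207, 187, 184]
[100, 197, 102, 72, 72, 73, 74, 73, 77, 74, 73, 74, 74, 73, 73, 201, 191, 186] [136, 197, 80, 73, 71, 74, 74, 72, 78, 74, 72, 75, 75, 73, 73, 202, 187, 186]
scene cap 5.8
scene A0 48.9
scene B0 52.4
scene purple 6.1
scene green 6.5
scene beaker 5.4
scene jug 36.1
side cap 2.7
side A0 45.9
side B0 43.5
side purple 2.2
side green 2.7
side beaker 1.9
side jug 1.9
```

```bash
python3 -c "
from workcell import *
print(job_done())"
```

```text
the job is handed in; nothing more can be done
None
```

I loaded both steel capsules into the feed tube one after the other and handed the job in at about 27 s. Each was gripped upright, tilted 30° with the tube, fed about 28 mm into the mouth, released onto the flap and pressed level with the rim with shut fingers.

**Last checks**
- **Flap and bore:** after capsule A I saw the shut flap and an empty bore above it. After capsule B I compared the wrist picture with that one numerically: the match was 0.98 and the flap brightness profile was the same.
- **Bystanders:** screw cap, beaker and the purple and green look-alikes were unchanged in both fixed cameras. The jug was unchanged in the side camera.
- **Robot:** clear of everything, with contact force under 1 N.

**Checks that disagreed or are missing**
- **Jug, scene camera:** the pixels around the jug changed there. I put this down to the arm or its shadow, and did not check further.
- **Mouth position:** the first fixed-camera estimate was about 10 mm off the wrist camera's in x. I followed the wrist camera, and both insertions went in with only a few newtons.
- **Capsule depth:** I did not measure how deep the capsules lie in the tube. I inferred it from the shut flap and the empty bore above it.
- **Capsule B by eye:** all 12 views were used before B, so it was checked by pixel numbers only.

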